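# Hold the white reference tile flush on the sloped window of the rind colour meter

### The job

The rind colour meter needs its white reference. Pluck the rectangular reference tile by its grip fin out of the pocket tray, tilt it to match the sloped aluminium plate of the meter and hold it flush on the plate, covering the round window, pressing gently so that the sprung plate is part of the way in (about half its travel, neither out nor against its stop). Finish while still holding the tile there, and leave everything else on the bench where it is.

Things in the scene. Friction and masses are not known exactly. Their poses are not given: they have to be found in the camera images.
- tray: grey pocket tray, 200 (x) x 64 (y) x 14 mm high, fixed to the bench; three pockets in a row along its x at -64, 0 and +64 mm, each 50 (x) x 40 (y) mm and 6 mm deep. Origin: centre of its underside. z up.
- tile_grip (a point): the reference tile, 60 g: a white rectangular ceramic plate 46 (x) x 36 (y) x 5 mm with a flat grey grip fin standing on its middle, 30 (x) x 10 (y) mm, reaching from the plate's top up to 48 mm above its underside. It lies level in one of the three pockets, fin up, with x and y along the tray's. This point is on the fin's middle, 30 mm above the tile's underside: grip the fin here across its 10 mm (along y). z points up out of the fin.
- tile_face (a point): centre of the tile's flat white underside (the face that goes on the meter), 30 mm below tile_grip; same axes.
- disc_a (a point): centre of a spare round disc in another pocket: white, 36 mm across, 5 mm thick, with a round knob 14 mm across; 26 mm tall in all. Not to be disturbed.
- disc_b (a point): centre of a second such round disc, in the remaining pocket. Not to be disturbed.
- meter: foot of the colour meter, fixed to the bench: white box 160 (x, from -65 to +95) x 150 (y) x 45 mm high with two cheeks, up to 105 mm high, at y = +-58 mm. Between the cheeks, on a level pin along y, 90 mm up, sits a black cradle that carries the sprung plate 38 mm above the pin. Origin: underside, below the pin. z up, -x is the side the plate slopes down towards.
- window (a point): centre of the outer surface of the sloped aluminium plate, 78 (x) x 66 (y) x 8 mm, with a round dark glass window of 22 mm diameter, flush, in its middle. z is the plate's outward normal, y is level (along the cradle's pin), -x points down the slope. The point moves in with the plate.
- cradle (a joint): tilt of the plate from level about the meter's y, rad: 0 is level, larger leans the plate's normal towards the meter's -x. Set anywhere from 0.2 to 0.55 and very stiff: it stays where it is.
- nose (a joint): how far the sprung plate is pushed in along its normal, m: 0 out, 0.012 at its stop. It starts to give at about 1.3 N and takes about 5 N at 6 mm, 8.5 N at the stop (600 N/m).
- jar_mid (a point): middle of a small closed jar, 48 mm across, 55 mm high, between tray and meter. Not to be disturbed.
- trier_mid (a point): middle of a cheese trier lying flat: steel rod with a wooden cross handle 70 mm wide, 20 mm high. Not to be disturbed.
- brush_grip (a point): handle of a rind brush lying on the bench. Not to be disturbed.
- cup_rim (a point): centre of the rim of a steel cup, 70 mm across, 80 mm high. Not to be disturbed.
Not all that is in view belongs to the job. What is shaped like the meter but purple, red or turquoise is not meant.

How it is judged:
On the way:
1. the tile is plucked out of its pocket and held clear of the tray (height (world z) of tile_face above 0.025 m and contact force between tile and tray below 0.01 N and contact force between the fingers and tile above 1 N), for 0.2 s.
At the end, for the whole second after the job is handed in: The tile, held in the fingers and still, lies with its underside flush on the meter's sloped plate (within 0.06 rad and 2.5 mm), its centre within 7.5 mm of the window's centre so that it covers it, and the push keeps the sprung plate 2 to 10.5 mm in (of 12) (angle between the z axis of tile_face and the z axis of window, either way round below 0.06 rad and z of tile_face in the frame of window between -0.0025 and 0.0025 m and distance between tile_face and window below 0.0075 m and value of joint nose between 0.002 and 0.0105 m and contact force between tile and meter above 1.5 N and contact force between the fingers and tile above 1 N and linear speed of tile below 0.02 m/s); the arm keeps its last pose, push and grip.
It fails at once if the tile is pressed hard on the meter (over 30 N) (contact force between tile and meter above 30 N).
It fails at once if another thing on the bench is displaced by more than 30 mm, or a disc leaves its pocket (distance of any of disc_a, disc_b from where it was at the start of the episode above 0.015 m or distance of any of jar_mid, trier_mid, brush_grip, cup_rim from where it was at the start of the episode above 0.03 m).
It also fails if it takes over 48 s, if anything falls off the work surface, if the arm or the gripper's body presses on something with over 40 N, if the wrist force passes 120 N, or if a joint passes its speed limit or range.

### The arm

A 6-joint arm with a two-finger parallel gripper is mounted at the origin on the work surface. World frame = base frame: x ahead of the robot, y to its left, z up, the work surface at z = 0. Lengths are in m, angles in rad, forces in N, time in s.
With the tool pointing down it reaches from about 0.425 to 0.95 m from the base axis. Payload 14.7 kg.
Tool frame: the origin (TCP) lies between the finger pads; the fingertips stand 19 mm ahead of it and the grasp point (between the pads) is the TCP; z points along the fingers, y is the line along which they close (so a half turn about z gives the same grasp; the last joint's range is limited). The gripper opens to 85 mm and grips with 20 to 120 N. Pads are 22 mm wide; open, the fingers measure 114 mm over their backs; the gripper's body (76 mm by 85 mm) begins 54 mm behind the grasp point. The pads swing forward as they close: fully open they stand 13 mm farther back than shut.
Start: joints at [1.154, 0.48, 1.596, -0, 1.065, -0.047], TCP at [0.235, 0.606, 0.227] pointing down, gripper open.
Joint ranges: [-2.75, 2.75], [-0.82, 2.05], [0.23, 2.67], [-1.56, 4.7], [0.09, 2.69], [-2.92, 2.92]. Speed limits (rad/s): [1.89, 1.89, 2.39, 3.01, 3.01, 3.01].

### API

Orientations are given as a rotation vector (axis times angle).
In Python, from bench import env, kinematics, cams, spotter gives the robot as it stands. Calls block until the motion is done:
- env.reach(position, orientation): joint-space move of the TCP to a pose.
- env.move_linear(position, orientation=None, rate=0.15): straight line of the TCP; orientation=None keeps the orientation; rate is the mean speed in m/s.
- env.goto_joints(angles): joint-space move.
- env.grip(opening, effort=None): finger opening in m; effort is the grip in N (None keeps the last); returns when the fingers have stopped.
- env.wait(seconds).
- kinematics.inverse_kinematics(position, orientation): joint angles nearest the present ones, or None.
- env.state(): the state.
- cams.grab_frame(name): name is "scene" or "top" or "wrist"; returns a dict with "frame" (384x512x3 uint8, red, green, blue), "depth" (384x512 float32, m along the optical axis (not along the pixel's ray), 0 where there is no reading), "K" (3x3 intrinsics, pixels), "pose" (4x4, takes a point from camera to world coordinates); the wrist camera has in their place "T_tool_cam" (4x4, takes a point from camera to tool coordinates, whose origin is the TCP and whose axes are the flange's). Camera axes: x right, y down, z forward; pixel columns grow to the right and rows downward; lengths in m; the calibration is good to about 2 mm. A picture is of the moment at which its call begins: read the wrist's pose just before it.
A pose or a line that the arm cannot do raises env.MotionError and nothing moves.
- env.close_job(): hands the job in; it is judged then, once.
Trained networks look in a picture, given as the dict that the camera call returned (one of the last four; its "shot" number tells which), for a name from the list of things; names that differ only in an ending like _2 or _b are one class to them, and where a whole thing is asked for, a point or a joint stands for the part that bears it (a point fixed in the world has none). Each returns a list of dicts, best first, with "score" (0 to 1); they miss things now and then, are a little off and sometimes report something else, mostly with a low value. They report only what shows in the picture. A call takes as long as a camera call. They do not tell look-alikes from the thing itself.
- spotter.look_for(label, picture): "at" ([x, y, z] in m, in world coordinates, good to about 4 mm: the middle of the surface that is visible of it).
- spotter.masks_of(label, picture): "region" (384x512 bool, what is visible of it).
The state is a dict: "time_s": time; "joint_positions": joint angles; "joint_vel": joint speeds; "joint_torque": joint torques, N m; "tcp_pos": TCP position; "ee_rot": TCP orientation; "wrist_force": force on the tool from outside, world axes, zero at the start; "wrist_torque": the same for the moment, N m; "gripper_width": finger opening in m; "gripper_force": force on a finger pad.
Only numpy, scipy, OpenCV 4.12 (cv2) and the standard library are available. Lean on these libraries where they do the work, as an engineer would, in place of code of your own. Each camera call takes 0.05 s, during which the arm holds its last target. There are 200 camera calls.

## Working session

There is one attempt and no reset: what is moved stays moved. The work goes in short steps, each a Python script; the robot and the scene stay as the last script left them, time stands still between calls to the robot, and variables do not carry over. Pictures are saved under pics/ and viewed, at most 10 in all, crops included, and the job is handed in when it is done.

```bash
mkdir -p pics; cat > h.py <<'E'
import numpy as np, cv2
from scipy.spatial.transform import Rotation as R
from bench import env, kinematics, cams, spotter
def cloud(f, pose):
    d=f["depth"]; K=f["K"]; v,u=np.indices(d.shape)
    P=np.stack([(u-K[0,2])/K[0,0]*d,(v-K[1,2])/K[1,1]*d,d],-1)
    W=P@pose[:3,:3].T+pose[:3,3]; W[d==0]=np.nan
    return W
def toolpose():
    s=env.state(); T=np.eye(4); T[:3,:3]=R.from_rotvec(s["ee_rot"]).as_matrix(); T[:3,3]=s["tcp_pos"]; return T
def grab(n):
    T=toolpose(); f=cams.grab_frame(n)
    pose=f["pose"] if "pose" in f else T@f["T_tool_cam"]
    return f,cloud(f,np.array(pose)),np.array(pose)
E
python3 - <<'E'
from h import *
ims=[]
for n in ["scene","top"]:
    f,W,p=grab(n); np.savez(f"/tmp/{n}.npz",W=W,rgb=f["frame"])
    cv2.imwrite(f"pics/{n}0.png",cv2.resize(f["frame"][:,:,::-1],(800,600)))
    for l in ["tray","tile_grip","disc_a","meter","window","jar_mid","trier_mid","brush_grip","cup_rim"]:
        print(n,l,[(np.round(q["at"],3).tolist(),round(q["score"],2)) for q in spotter.look_for(l,f)[:4]])
print(env.state())
E
```

```text
scene tray [([0.562, 0.161, 0.013], 0.96)]
scene tile_grip [([0.63, 0.144, 0.019], 0.66)]
scene disc_a [([0.508, 0.174, 0.017], 0.57)]
scene meter [([0.229, -0.393, 0.05], 0.92), ([0.593, -0.199, 0.048], 0.88), ([0.322, 0.125, 0.047], 0.88), ([0.375, -0.622, 0.045], 0.86)]
scene window [([0.296, 0.14, 0.13], 0.84), ([0.204, -0.386, 0.129], 0.81), ([0.347, -0.612, 0.129], 0.7), ([0.329, -0.15, 0.129], 0.61)]
scene jar_mid []
scene trier_mid [([0.595, -0.006, 0.017], 0.53), ([0.631, 0.148, 0.02], 0.3)]
scene brush_grip [([0.469, -0.454, 0.022], 0.92)]
scene cup_rim [([0.568, 0.161, 0.015], 0.64), ([0.428, 0.411, 0.053], 0.6)]
top tray [([0.553, 0.164, 0.017], 0.95)]
top tile_grip [([0.624, 0.142, 0.012], 0.67)]
top disc_a [([0.564, 0.162, 0.01], 0.49), ([0.463, -0.443, 0.017], 0.39), ([0.504, 0.177, 0.017], 0.38), ([0.555, -0.187, 0.128], 0.33)]
top meter [([0.308, 0.129, 0.041], 0.86), ([0.561, -0.187, 0.042], 0.74), ([0.213, -0.371, 0.047], 0.7), ([0.344, -0.605, 0.046], 0.61)]
top window [([0.331, -0.151, 0.125], 0.97), ([0.558, -0.183, 0.126], 0.79), ([0.294, 0.144, 0.127], 0.66), 
[... 316 characters left out ...]
_s': 1.0, 'joint_positions': array([ 1.15444974e+00,  4.80142543e-01,  1.59631197e+00,  1.70002567e-05,
        1.06511648e+00, -4.66118252e-02]), 'joint_vel': array([-0.00038703, -0.00110321, -0.00027554, -0.0019694 ,  0.00066309,
       -0.00089618]), 'joint_torque': array([ 2.00909897e-03, -9.50506139e+01, -4.30659842e+01,  1.64569924e-04,
        9.04410899e-04, -1.26801370e-05]), 'tcp_pos': array([0.23486595, 0.606069  , 0.22732939]), 'ee_rot': array([-5.77486515e-01, -3.08805019e+00, -3.84823051e-05]), 'wrist_force': array([ 0.12571109,  0.52870087, -0.28139389]), 'wrist_torque': array([-0.01680934, -0.02110272,  0.05031325]), 'gripper_force': 0.0, 'gripper_width': 0.08548828127690496}
```

View pics/top0.png

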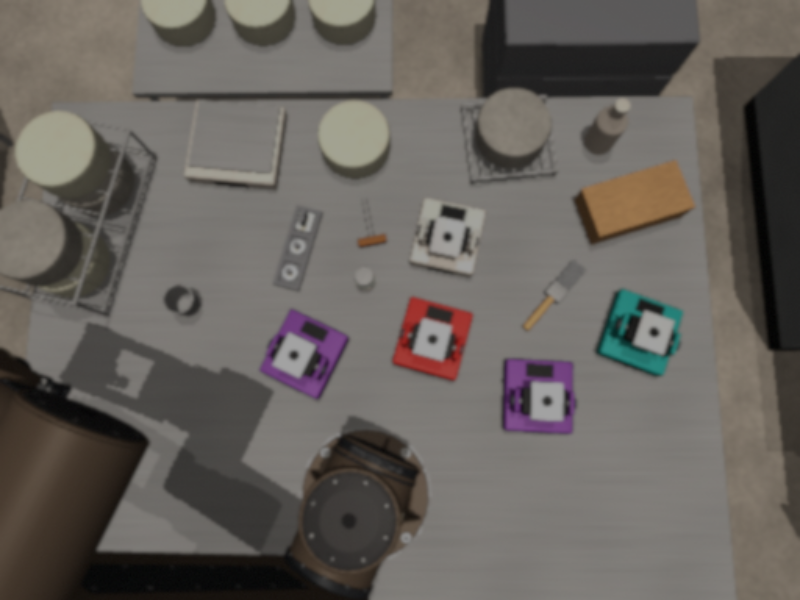

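View pics/scene0.png

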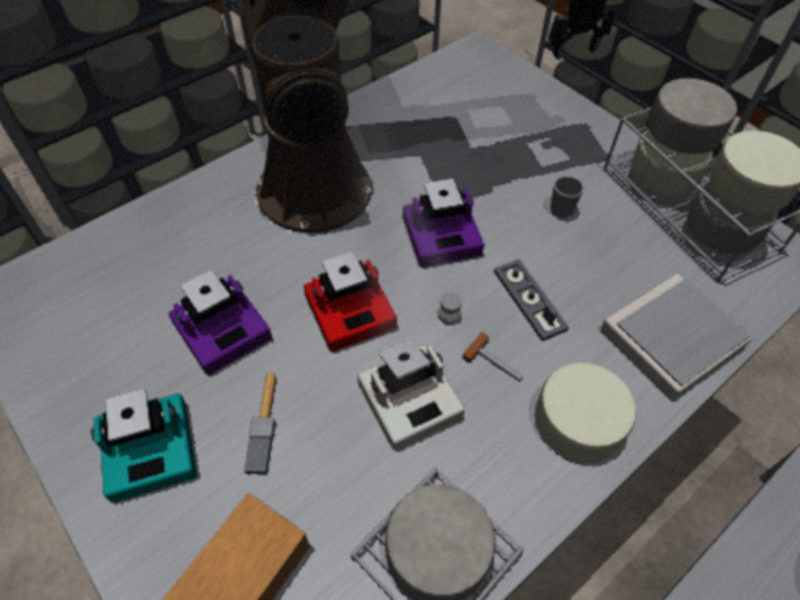

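The white meter is at top pixel (447,237), the only white one. The look-alikes are purple (303,353) and (540,397), red (433,338) and turquoise (642,332). The tile, a rectangle with a bar fin, is at (305,222); the round discs that could be mistaken for it are at (297,246) and (290,272). I'm checking this in one close crop and fitting the plate's plane and the yaws.

```bash
python3 - <<'E'
from h import *
f,W,p=grab("top")
img=f["frame"][:,:,::-1]
cv2.imwrite("pics/crop.png",cv2.resize(img[120:190,165:320],(775,350),interpolation=cv2.INTER_CUBIC))
def near(ms,c):
    return min(ms,key=lambda m:np.linalg.norm(np.nanmedian(W[m["region"]],0)[:2]-c))["region"]
tm=near(spotter.masks_of("tray",f),[.56,.16]); P=W[tm]; P=P[(P[:,2]<.03)]
print("tray",cv2.minAreaRect(P[:,:2].astype(np.float32)),len(P))
mm=near(spotter.masks_of("meter",f),[.56,-.19]); P=W[mm]; P=P[(P[:,2]>.038)&(P[:,2]<.052)]
print("meter",cv2.minAreaRect(P[:,:2].astype(np.float32)),len(P))
for nm in ["top","scene"]:
    if nm=="scene": f,W,p=grab("scene")
    m=(np.hypot(W[...,0]-.56,W[...,1]+.186)<.032)&(W[...,2]>.105)&(W[...,2]<.15); Q=W[m]
    for _ in range(3):
        c=Q.mean(0); n=np.linalg.svd(Q-c)[2][2]; n*=np.sign(n[2]); r=(Q-c)@n; Q=Q[abs(r)<.003]
    print(nm,"plate",len(Q),c,n,"tilt",np.arccos(n[2]),"yaw",np.arctan2(-n[1],-n[0]), "std",r.std())
E
```

```text
tray ((0.5661765336990356, 0.16428372263908386), (0.07226456701755524, 0.2016708254814148), 75.95622253417969) 714
meter ((0.5825475454330444, -0.19226358830928802), (0.14983440935611725, 0.16017140448093414), 77.45234680175781) 966
top plate 181 [ 0.55898072 -0.18631796  0.12745785] [-0.33959746  0.08213398  0.93697789] tilt 0.35691854886348584 yaw -0.2372999964532014 std 0.0015369054348633412
scene plate 130 [ 0.55147645 -0.18180569  0.12497165] [-0.26835113  0.04194498  0.96240755] tilt 0.27506498165089105 yaw -0.15505171370879212 std 0.0010068732178593668
```

View pics/crop.png

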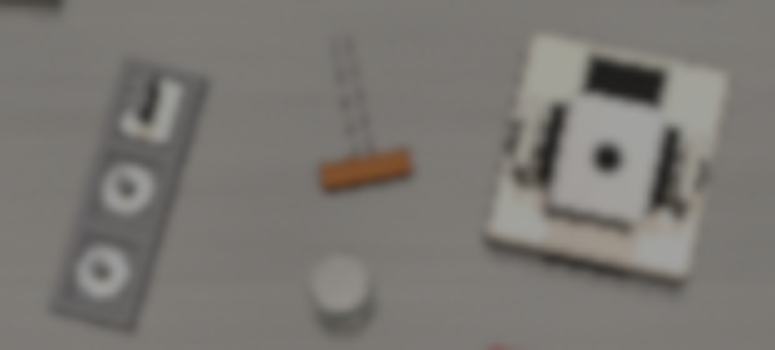

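The crop confirms it: the rectangular tile with the bar fin is at crop (152,110), the two round discs at (127,188) and (102,270), and the white meter's window at (607,157). Next I move above the tray for a closer look with the wrist camera.

```bash
cat >> h.py <<'E'
def down(yaw,flip=0,tilt=0):
    # object frame yaw, tilted so its normal leans to -x by tilt; tool z = -normal
    B=R.from_euler('z',yaw)*R.from_euler('y',-tilt)
    return (B*R.from_euler('x',np.pi)*R.from_euler('z',np.pi*flip)).as_rotvec()
E
python3 - <<'E'
from h import *
for fl in (0,1):
  for pos,yaw,t in [((.625,.145,.2),-.245,0),((.625,.145,.035),-.245,0),((.55,-.184,.16),-.22,.33),((.52,-.176,.25),-.22,.33)]:
    print(fl,pos,np.round(kinematics.inverse_kinematics(pos,down(yaw,fl,t)),2) if kinematics.inverse_kinematics(pos,down(yaw,fl,t)) is not None else None)
fl=0 if kinematics.inverse_kinematics((.625,.145,.2),down(-.245,0)) is not None else 1
q=[kinematics.inverse_kinematics((.6,.15,.23),down(-.245,k)) for k in (0,1)]
fl=int(np.argmin([9 if a is None else abs(a[5]) for a in q])); print("flip",fl)
env.reach((.6,.15,.23),down(-.245,fl))
env.wait(.3)
f,W,p=grab("wrist"); np.savez("/tmp/wtray.npz",W=W,rgb=f["frame"],pose=p,K=f["K"])
cv2.imwrite("pics/wtray.png",f["frame"][:,:,::-1])
for l in ["tray","tile_grip","disc_a"]:
    print(l,[(np.round(q["at"],3).tolist(),round(q["score"],2)) for q in spotter.look_for(l,f)[:3]])
ms=spotter.masks_of("tile_grip",f)
for m in ms[:2]:
    P=W[m["region"]]; F=P[(P[:,2]>.048)&(P[:,2]<.062)]
    print(m["score"],len(P),np.nanmin(P,0),np.nanmax(P,0),len(F))
    if len(F)>10: print("fin",cv2.minAreaRect(F[:,:2].astype(np.float32)),F.mean(0))
print(env.state()["time_s"])
E
```

```text
0 (0.625, 0.145, 0.2) [ 0.18  0.5   1.64 -0.    1.    2.  ]
0 (0.625, 0.145, 0.035) [ 0.18  0.7   1.76 -0.    0.69  2.  ]
0 (0.55, -0.184, 0.16) [-0.42  0.34  2.11  0.18  0.37  1.22]
0 (0.52, -0.176, 0.25) [-0.43  0.16  2.07  0.12  0.58  1.27]
1 (0.625, 0.145, 0.2) [ 0.18  0.5   1.64 -0.    1.   -1.15]
1 (0.625, 0.145, 0.035) [ 0.18  0.7   1.76 -0.    0.69 -1.15]
1 (0.55, -0.184, 0.16) [-0.42  0.34  2.11  0.18  0.37 -1.92]
1 (0.52, -0.176, 0.25) [-0.43  0.16  2.07  0.12  0.58 -1.87]
flip 1
tray [([0.546, 0.172, 0.013], 0.55)]
tile_grip [([0.63, 0.148, 0.016], 0.55)]
disc_a [([0.503, 0.18, 0.012], 0.73), ([0.569, 0.166, 0.012], 0.71)]
0.82 1396 [0.60155017 0.12659129 0.00845535] [0.65312677 0.17081005 0.0580797 ] 318
fin ((0.628050684928894, 0.14897103607654572), (0.009796641767024994, 0.030467139557003975), 75.80387878417969) [0.62688228 0.14895161 0.05587167]
3.85
```

View pics/wtray.png

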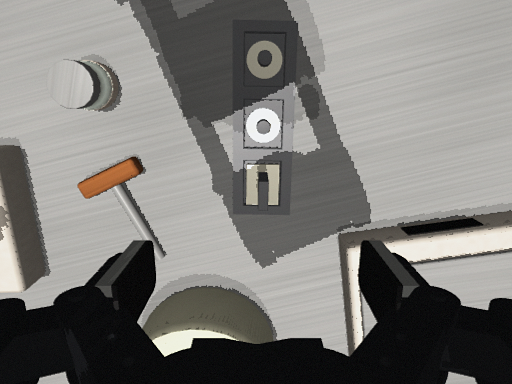

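The tile is at pixel (262,185), fin centre (0.628, 0.149) and yaw -14.2°. Its fin top is at 56 mm, as expected. I look at the meter from close up now, before the held tile blocks the view.

```bash
python3 - <<'E'
from h import *
env.reach((.585,-.19,.33),down(-.22,1)); env.wait(.3)
f,W,p=grab("wrist"); rgb=f["frame"]
cv2.imwrite("pics/wmeter.png",rgb[:,:,::-1])
print([(np.round(q["at"],4).tolist(),round(q["score"],2)) for q in spotter.look_for("window",f)[:2]])
m0=(np.hypot(W[...,0]-.557,W[...,1]+.184)<.03)&(W[...,2]>.105)&(W[...,2]<.15)
m=m0.copy()
for _ in range(4):
    Q=W[m]; c=Q.mean(0); n=np.linalg.svd(Q-c)[2][2]; n*=np.sign(n[2]); m=m0&(abs((W-c)@n)<.003)
print("plane",m.sum(),c,n,"tilt",np.arccos(n[2]),"yaw",np.arctan2(-n[1],-n[0]),"std",((Q-c)@n).std())
# window: dark blob on the plate, by ray/plane
g=cv2.cvtColor(rgb,cv2.COLOR_RGB2GRAY); v,u=np.where(m0); 
K=f["K"]
def ray(u,v):
    d=p[:3,:3]@np.array([(u-K[0,2])/K[0,0],(v-K[1,2])/K[1,1],1]); o=p[:3,3]; return o+d*((c-o)@n)/(d@n)
v0,u0=int(v.mean()),int(u.mean()); sub=np.zeros_like(g); rr=38
cn,_=cv2.findContours(((g<90)*255).astype(np.uint8),cv2.RETR_LIST,cv2.CHAIN_APPROX_NONE)
for k in cn:
    if cv2.contourArea(k)>60:
        (x,y),ax,a=cv2.fitEllipse(k)
        if np.hypot(x-u0,y-v0)<40: print("ell",(x,y),ax,ray(x,y))
# plate outline: all points on that plane
on=(abs((W-c)@n)<.004)&(np.linalg.norm(W-c,axis=-1)<.06)
on=cv2.morphologyEx(on.astype(np.uint8),cv2.MORPH_OPEN,np.ones((5,5)))
l,lab,st,_=cv2.connectedComponentsWithStats(on); on=lab==1+st[1:,4].argmax()
ex=np.cross([0,0,1],n); ey=-ex/np.linalg.norm(ex); ex=np.cross(ey,n)
E2=np.c_[(W[on]-c)@ex,(W[on]-c)@ey].astype(np.float32); r=cv2.minAreaRect(E2)
print("rect",r,"centre",c+ex*r[0][0]+ey*r[0][1])
b=W[...,2]; mb=(b>.040)&(b<.050)&(np.hypot(W[...,0]-.573,W[...,1]+.19)<.13)
print("box",cv2.minAreaRect(W[mb][:,:2].astype(np.float32)),np.median(b[mb]))
print(env.state()["time_s"])
E
```

```text
[([0.5554, -0.1842, 0.1297], 0.61)]
plane 2820 [ 0.55719395 -0.18405379  0.12662396] [-0.34404812  0.0776601   0.9357349 ] tilt 0.36045938114423487 yaw -0.22200396290552865 std 0.0007253077343229383
ell (256.4825744628906, 132.70657348632812) (20.808353424072266, 21.742509841918945) [ 0.55505103 -0.1835321   0.12579277]
rect ((-0.001694314181804657, -0.00035377591848373413), (0.06567800045013428, 0.07778120040893555), 89.84030151367188) centre [ 0.55556953 -0.1840498   0.12602637]
box ((0.5832653641700745, -0.19012200832366943), (0.14957961440086365, 0.1588018238544464), 77.35926055908203) 0.04529153314170792
5.5833
```

View pics/wmeter.png

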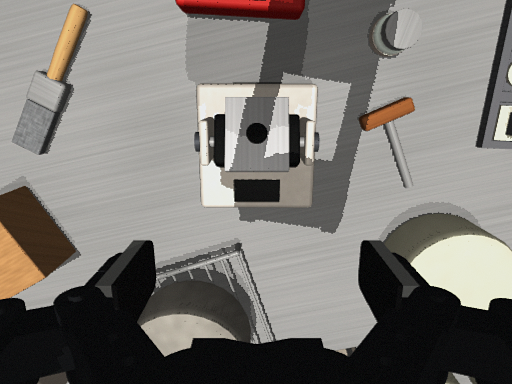

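The window is at pixel (256,133), giving (0.555, -0.184, 0.126), tilt 0.36 and yaw -0.222. That agrees with the geometry: 90 + 38·cos(0.36) = 125.6 mm. Next I grasp the tile.

```bash
python3 - <<'E'
from h import *
o=down(-.246,1); x,y=.6278,.1489
env.grip(.05,60)
env.reach((x,y,.14),o)
env.move_linear((x,y,.038),o,rate=.08)
s=env.state(); print(s["tcp_pos"],s["wrist_force"])
env.grip(.0,60); s=env.state(); print(s["gripper_width"],s["gripper_force"],s["wrist_force"])
env.move_linear((x,y,.17),o,rate=.08); env.wait(.4)
s=env.state(); print(s["tcp_pos"],s["gripper_width"],s["gripper_force"],s["wrist_force"],s["time_s"])
f,W,p=grab("wrist"); cv2.imwrite("pics/held.png",f["frame"][:,:,::-1])
E
```

```text
[0.62818128 0.14897578 0.03856327] [0.28915338 0.52693875 0.91812489]
0.008152063522939915 60.04063904285431 [-0.84370806  1.57338887  3.88863412]
[0.62778878 0.14887234 0.16996115] 0.008075447601061533 59.386374950408936 [-0.16844579 -0.3778544   0.34991765] 11.55
```

View pics/held.png

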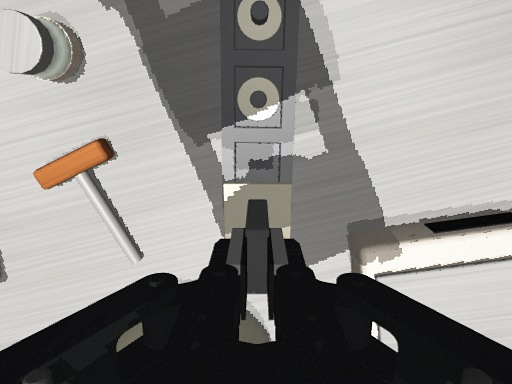

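The tile is held square in the fingers (pixel 255,210) and the pocket at (258,160) is empty. I carry it to a standoff along the plate normal and measure how it sits in the hand.

```bash
python3 - <<'E'
from h import *
f,W,p=grab("wrist"); T=toolpose()
L=(W-T[:3,3])@T[:3,:3]   # tool coords
m=(abs(L[...,0])<.03)&(abs(L[...,1])<.022)&(abs(L[...,2]-.025)<.006); m=cv2.erode(m.astype(np.uint8),np.ones((3,3)))>0
Q=L[m]; c=Q.mean(0); n=np.linalg.svd(Q-c)[2][2]; n*=np.sign(n[2]); print("tile in tool",len(Q),c,n,Q.min(0),Q.max(0))
tilt,yaw=.360,-.222; o=down(yaw,1,tilt); nrm=-R.from_rotvec(o).as_matrix()[:,2]; w=np.array([.5552,-.1838,.1257]); print(nrm)
env.move_linear((.6278,.1489,.25),rate=.15)
env.reach(w+nrm*.10,o)
env.move_linear(w+nrm*.045,o,rate=.08); env.wait(.5)
s=env.state(); print(s["tcp_pos"]-w-nrm*.045,s["wrist_force"],s["gripper_width"],s["time_s"])
f,W,p=grab("wrist"); cv2.imwrite("pics/stand.png",f["frame"][:,:,::-1])
E
```

```text
tile in tool 2357 [ 0.01220114 -0.00031721  0.02494754] [-0.00397462  0.00564572  0.99997616] [-0.00716721 -0.01790823  0.02143394] [0.02327101 0.01703173 0.02780826]
[-0.34362908  0.07756409  0.93589682]
[ 3.95216932e-05 -3.69456318e-05  1.45608376e-04] [ 0.10503485  0.54439284 -0.77113489] 0.008331387001750293 14.9667
```

View pics/stand.png

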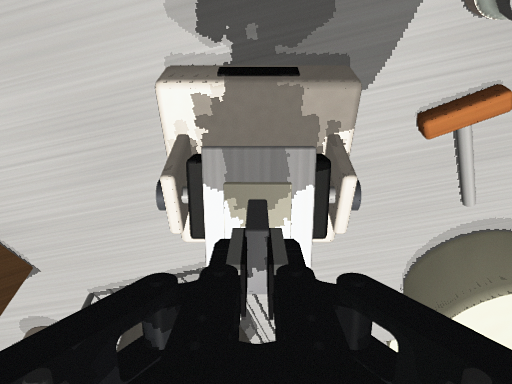

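The tile sits centred between the cheeks over the plate (about pixel 257,205), square to it and flush in the hand. I press in steps, watching the force along the normal.

```bash
python3 - <<'E'
from h import *
o=down(-.222,1,.360); nrm=-R.from_rotvec(o).as_matrix()[:,2]; w=np.array([.5552,-.1838,.1257])
f0=np.mean([(env.wait(.05),env.state()["wrist_force"])[1] for _ in range(6)],0)
for d in (.036,.032,.030,.028,.026,.024):
    env.move_linear(w+nrm*d,o,rate=.02); env.wait(.3)
    F=np.mean([(env.wait(.03),env.state()["wrist_force"])[1] for _ in range(6)],0)-f0
    s=env.state(); print(d,"Fn",round(F@nrm,2),"all",F.round(2),"in",round(.03-(s["tcp_pos"]-w)@nrm,4),s["gripper_width"],round(s["time_s"],1))
    if F@nrm>6.5: break
f,W,p=grab("wrist"); T=toolpose(); cv2.imwrite("pics/press.png",f["frame"][:,:,::-1])
def plane(m):
    for _ in range(4):
        Q=W[m]; c=Q.mean(0); n=np.linalg.svd(Q-c)[2][2]; n*=np.sign(n[2]); m=m&(abs((W-c)@n)<.002)
    return m.sum(),c,n
L=(W-T[:3,3])@T[:3,:3]
mt=(abs(L[...,0]-.015)<.01)&(abs(L[...,1])<.016)&(abs(L[...,2]-.025)<.003)
mp=(abs(L[...,0])<.036)&(abs(L[...,1])<.031)&(abs(L[...,1])>.0205)&(abs(L[...,2]-.030)<.006)
a,b=plane(mt),plane(mp); print(a,b,"angle",np.arccos(a[2]@b[2]),"tile top above plate",(a[1]-b[1])@b[2])
E
```

```text
0.036 Fn 0.38 all [-0.09 -0.11  0.38] in -0.006 0.008159960067110188 16.4
0.032 Fn 0.09 all [ 0.17 -0.24  0.18] in -0.002 0.007847787879608575 17.3
0.03 Fn 0.51 all [0.16 0.25 0.58] in -0.0 0.008243678976824508 18.0
0.028 Fn 2.7 all [-0.35  0.44  2.72] in 0.002 0.008199232209148925 18.8
0.026 Fn 3.71 all [-0.38  1.21  3.72] in 0.004 0.008148475827397224 19.5
0.024 Fn 4.7 all [-0.22  1.51  4.82] in 0.006 0.008409593699968033 20.3
(np.int64(1682), array([ 0.54157087, -0.18070204,  0.11973533]), array([-0.35898008,  0.07657198,  0.93019892])) (np.int64(3720), array([ 0.54903986, -0.18201627,  0.11722872]), array([-0.34249196,  0.07740334,  0.93632685])) angle 0.017609900522286906 tile top above plate 0.005006810296140208
```

View pics/press.png

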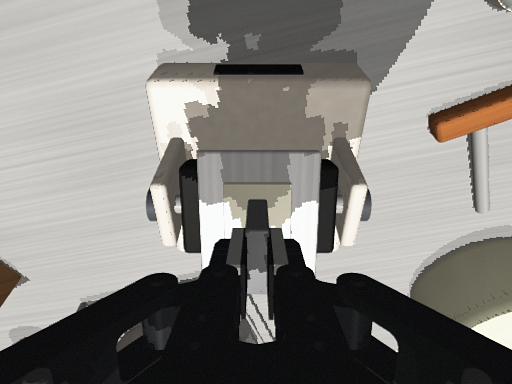

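The tile lies flush on the plate (about pixel 257,205). Its top is 5.0 mm above the plate, the angle is 0.02 rad, and 4.7 N means the plate is about 6 mm in.

```bash
python3 -c "
from h import *
print(env.close_job())"
```

```text
the job is handed in; nothing more can be done
None
```

I handed the job in with the tile held flush over the white meter's window: about 4.7 N, plate about 6 mm in, about 0.02 rad off the plate and about 20 s on the clock; the hand-in returned no verdict.

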